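# Let the seam press off its ratchet

### The arm

A 7-joint arm with a two-finger parallel gripper is mounted at the origin on the work surface. World frame = base frame: x ahead of the robot, y to its left, z up, the work surface at z = 0. Lengths are in m, angles in rad, forces in N, time in s.
With the tool pointing down it reaches from about 0.4 to 0.75 m from the base axis. Payload 19.5 kg.
Tool frame: the origin (TCP) lies at the very end of the fingers, on their centre line; the grasp point (between the pads) lies 19 mm behind it; z points along the fingers, y is the line along which they close (so a half turn about z gives the same grasp; the last joint's range is limited). The gripper opens to 85 mm and grips with 20 to 120 N. Pads are 22 mm wide; open, the fingers measure 114 mm over their backs; the gripper's body (76 mm by 85 mm) begins 54 mm behind the grasp point. The pads swing forward as they close: fully open they stand 13 mm farther back than shut.
Start: joints at [1.099, 0.707, -0.028, 1.485, 0.022, 0.951, -0.075], TCP at [0.24, -0.523, 0.231] pointing down, gripper open.
Joint ranges: [-2.71, 2.71], [-0.32, 2.16], [-1.57, 1.52], [0, 2.45], [-1.46, 4.6], [0, 2.02], [-2.83, 2.83]. Speed limits (rad/s): [1.89, 1.89, 2.57, 2.57, 3.01, 3.01, 3.01].

### API

Orientations are given as a unit quaternion [w, x, y, z].
In Python, from bench import sensors, capture, ctrl gives the robot as it stands. The module is installed in compiled form; this text tells all that it offers.
- The arm moves only by the tool send_rows, never from a script. Its argument "motion" is a list of rows, each a list of 3 entries, a list of its own where there are three numbers: the shift along the tool's x, y, z each as a share of 0.4 m, from -1 to 1, then the turn, a rotation vector about the tool's x, y, z each as a share of pi rad, from -1 to 1, then the opening, from 0 (shut) to 1 (fully open). In form: [[[x, y, z], [wx, wy, wz], jaw], ...]. A call has exactly 5 rows; each row is the pose to reach, as a shift and turn from the pose commanded when the call began, along the tool's axes at that moment, turning the shorter way round; what a row does not reach only later rows make up. A row lasts 1/8 s, in which the tool goes at most 62.5 mm and 10.7 degrees, less where a joint would pass 70% of its speed; a pose out of reach is approached as far as the arm can. A call with a number of a shift or a turn outside -1 to 1 is refused whole. A call with a gripper value outside its range is refused whole. The fingers move at their own pace and stop on an object; "newtons" is the grip in N (left out, the last holds). Time passes only in rows, so rows that repeat a pose let the fingers close, or fill a call up. It gives the time, the measured TCP pose, the force, the opening and the grip force at its end, in the units of the state.
- sensors.sense(): the state, without advancing time (a new reading comes with each control period).
- capture(name): name is "scene" or "top"; returns a dict with "frame" (480x640x3 uint8, red, green, blue), "K" (3x3 intrinsics, pixels), "xyz" and "attitude" of the camera in the world. Camera axes: x right, y down, z forward; pixel columns grow to the right and rows downward; lengths in m; the calibration is good to about 2 mm. A picture is of the moment at which its call begins. There is no depth.
- ctrl.close_job(): hands the job in; it is judged then, once.
The state is a dict: "t": time; "joints": joint angles; "qvel": joint speeds; "joint_efforts": joint torques, N m; "ee_pos": TCP position; "ee_rot": TCP orientation; "ft_force": force on the tool from outside, world axes, zero at the start; "moment": the same for the moment, N m; "finger_gap": opening from 0.0 (shut) to 1.0 (fully open); "grip_force": force on a finger pad.
Only numpy, scipy, OpenCV 4.12 (cv2) and the standard library are available. Lean on these libraries where they do the work, as an engineer would, in place of code of your own. Each camera call takes 0.05 s, during which the arm holds its last target. There are 200 camera calls.

### The job

The glue on the bentwood hoop has set: let the press off. Wind the crank just enough tighter to take the load off the pawl without overstraining the hoop, squeeze the pawl's trigger against the handle (never drag the pawl off its tooth under load), then ease the crank gently all the way back on to the home stop, and only when it is felt to rest there let the trigger go. It must not fly back or be jammed hard against the stop, and the white cup stays standing where it is.

Things in the scene. Friction and masses are not known exactly. Their poses are not given: they have to be found in the camera images.
- press: The seam press: a steel plate 200 x 370 x 12 mm bolted to the bench at varying place and yaw, origin on the drum's vertical axis at bench height. Towards one end (its -y) it carries a pale wooden hoop, 125 mm across, top 70 mm above the bench, on a round former, with a cork-faced pad that the drum drives against it.
- drum_axis (a point): Point on the drum's vertical turning axis, 88 mm above the bench, over the middle of the toothed wheel (26 to 40 mm above the bench). A flat steel crank bar, 18 mm wide, top face 54 mm above the bench, turns over the wheel about this axis.
- handle (a point): The crank's upright handle: a dark wooden round post 18 mm across, at 130 mm from the drum axis, standing on the crank bar from 54 to 115 mm above the bench. The point lies on the post's centre line 88 mm above the bench.
- trigger (a point): The pawl's trigger: steel round post 14 mm across, top 105 mm above the bench, beside the handle on its tightening side (counter-clockwise from above). Point on its axis, 88 mm up. At rest its centre is 32 mm to the side of the handle's and 6 mm nearer the axis; squeezed home against the handle 17 mm to the side and 3 mm farther out. It springs back if let go and the pawl catches the next tooth.
- drum (a joint): Angle of drum and crank, rad; grows (tightens) counter-clockwise from above; over 1.42 overstrains the hoop. A spring always pulls it back, torque 0.8 x (angle + 0.42) Nm: 6 to 10 N at the handle when wound, 2 to 5 N at the stop. Starts held by the pawl, 0.5 to 1.2 (teeth 0.314 apart). Teeth are undercut: wind 0.05 to 0.15 tighter (7 to 20 mm at the handle) and the pawl comes away free.
- pawl (a joint): Angle of the sprung pawl under the crank, rad: 0 in the tooth, 0.22 squeezed fully; off the teeth above 0.16. Fingers straddle both posts from above, one behind the handle and one in front of the trigger: 48 mm over both at rest, about 33 mm squeezed. Free of load it takes only 2 to 4 N to squeeze.
- wheel: The toothed ratchet wheel, clamped fast, steel, 96 mm across, 20 hooked teeth 7 mm high; origin on the drum axis at bench height. Only the pawl's nose touches it.
- home_stop: Flat steel arm low beside the wheel, at a different angle each time, with an upright post (12 mm across, top 58 mm above the bench) clamped in a slot; origin on the drum axis at bench height. The crank bar ends leaning on the post by the spring's pull (4 to 8 N). The post is rigid: pushing 2 mm past first touch makes about 25 N. The last tooth holds 2 to 23 mm (at the handle) short of it.
- glue_cup: White plastic cup, 72 mm across and 75 mm high, standing loose on the bench, origin at the centre of its underside. Leave it alone.
- stop_slot (a point): Clockwise (slack) end of the slot in the home stop's arm, 88 mm from the drum axis, 22 mm above the bench. The stop's post stands anywhere from here to 0.16 rad (14 mm) counter-clockwise: the crank bar's side meets it when the crank's direction (drum axis to handle) is 0.171 to 0.331 rad counter-clockwise of the direction from drum axis to this point; where exactly must be felt.

How it is judged:
By the outcome, as a careful person would: the job done as asked, in the order asked, and still so for the second after the job is handed in, with the robot touching nothing.
It also fails if it takes over 61 s, if anything falls off the work surface, if the arm or the gripper's body presses on something with over 40 N, if the wrist force passes 120 N, or if a joint passes its speed limit or range.

## Working session

There is one attempt and no reset: what is moved stays moved. The work goes in short steps, Python scripts to look and compute and a tool call to move; the robot and the scene stay as the last step left them, time stands still between calls to the robot, and variables do not carry over. Pictures are saved under pics/ and viewed, at most 10 in all, crops included, and the job is handed in when it is done.

Besides the shell and the picture viewer there is one more tool, called after "Request:" by a JSON object that holds its "api" and its "payload", one argument or row to a line. send_rows: Moves the arm, as the interface text tells. Shift numbers are shares of 0.4 m and turn numbers shares of pi rad, none past 1 either way. Its arguments: {"type":"object","properties":{"motion":{"type":"array","items":{"type":"array"}},"newtons":{"type":"number"}},"required":["motion"]}

```bash
mkdir -p pics
python3 - <<'E'
from bench import sensors, capture
import cv2
for n in("scene","top"):
    c=capture(n); cv2.imwrite(f"pics/{n}0.png",c["frame"][:,:,::-1]); print(n,c["K"],c["xyz"],c["attitude"])
print(sensors.sense())
E
```

```text
scene [[499.97948732   0.         320.62849694]
 [  0.         499.97948732 234.10865819]
 [  0.           0.           1.        ]] [0.97636197 0.16404561 0.71182039] [-0.21176751  0.69216573  0.65780047 -0.20822984]
top [[570.96727209   0.         313.34916545]
 [  0.         570.96727209 238.70271421]
 [  0.           0.           1.        ]] [0.38105315 0.17010017 0.7429732 ] [-0.08493284  0.71561117 -0.68873404  0.07957701]
{'t': 0.1, 'joints': array([ 1.0993175 ,  0.70699759, -0.02764515,  1.48493512,  0.02198343,
        0.95087253, -0.07549462]), 'qvel': array([ 0.0010059 , -0.00324282,  0.00011853,  0.00032112, -0.00111516,
       -0.00119681, -0.00057603]), 'joint_efforts': array([ 5.21370268e-03, -8.84294415e+01,  1.23810824e+00, -2.36455715e+01,
        1.71440654e-02,  5.07769320e-03, -1.62793121e-04]), 'ee_pos': array([ 0.23951149, -0.52250113,  0.23090277]), 'ee_rot': array([-4.45986753e-04,  9.76998161e-01,  2.13247242e-01, -9.41449126e-05]), 'ft_force': array([ 0.50823189, -0.22799544, -0.21522581]), 'moment': array([-0.02700718, -0.00485824,  0.01787877]), 'grip_force': 0.0, 'finger_gap': 0.9983523456731139}
```

View pics/top0.png

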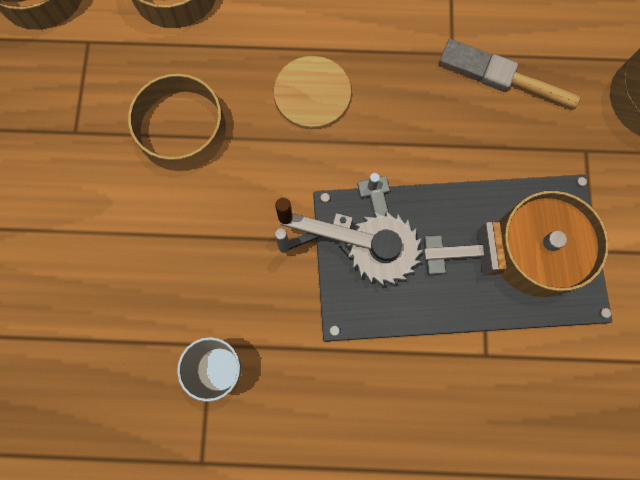

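View pics/scene0.png

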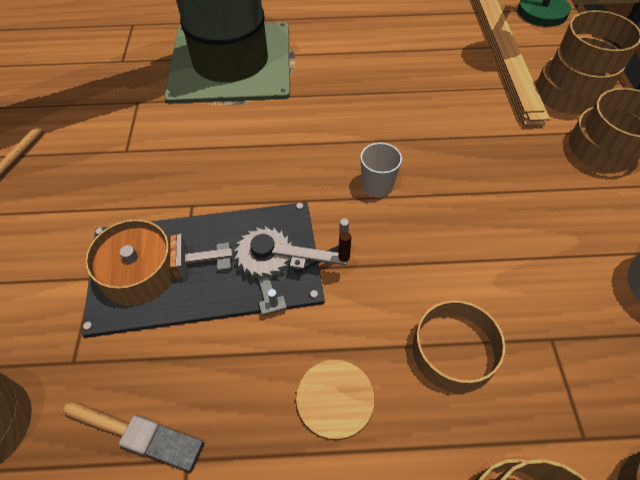

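The top view shows the drum at (386,245), handle top at (284,203), trigger top at (280,234), stop post at (375,178) and cup at (209,370). The scene view agrees: handle and trigger near (345,240), stop post at (271,295). Next I'll enlarge the press area for accurate pixels.

Run:
```python
import cv2
a=cv2.imread("pics/top0.png"); cv2.imwrite("pics/topc.png",cv2.resize(a[160:300,260:460],None,fx=4,fy=4,interpolation=cv2.INTER_CUBIC))
a=cv2.imread("pics/scene0.png"); cv2.imwrite("pics/scenec.png",cv2.resize(a[210:330,210:370],None,fx=5,fy=5,interpolation=cv2.INTER_CUBIC))
```

```text
(no output)
```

View pics/topc.png

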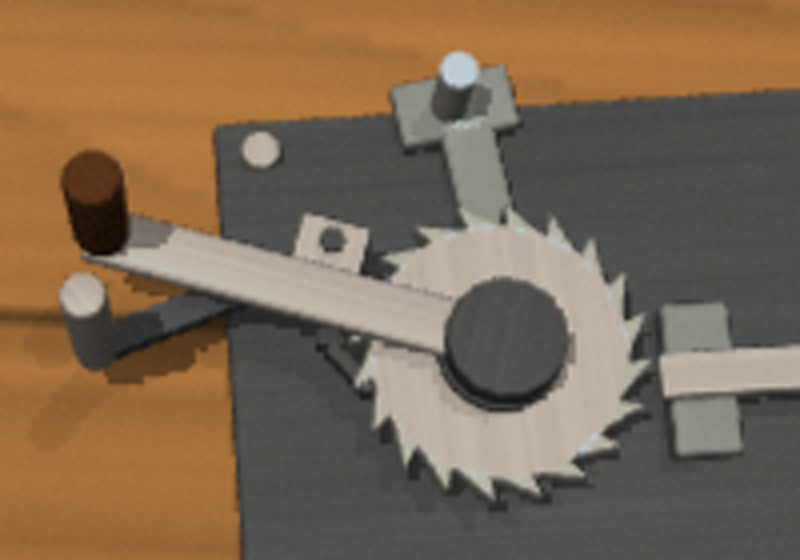

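View pics/scenec.png

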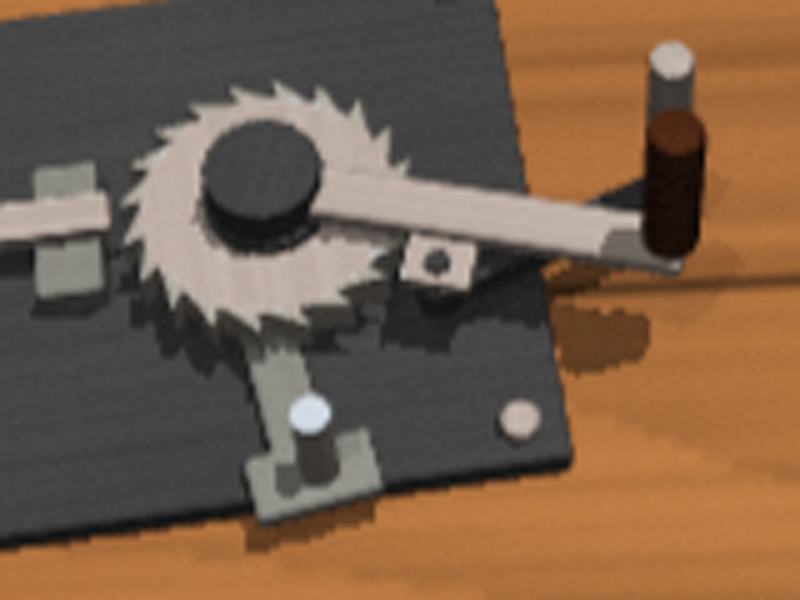

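The crops show (in crop pixels) handle top (93,178), trigger top (84,295), stop post top (459,70) and hub top (506,335) in the top view. In the scene view they are at (677,133), (672,61), (310,413) and (262,165).

```bash
cat > h.py <<'E'
import numpy as np
from scipy.spatial.transform import Rotation as R
def q(w): return R.from_quat([w[1],w[2],w[3],w[0]])
C={"scene":(499.9795,320.6285,234.1087,np.array([0.97636197,0.16404561,0.71182039]),q([-0.21176751,0.69216573,0.65780047,-0.20822984])),
"top":(570.9673,313.3492,238.7027,np.array([0.38105315,0.17010017,0.7429732]),q([-0.08493284,0.71561117,-0.68873404,0.07957701]))}
def ray(n,u,v):
    f,cx,cy,p,r=C[n]; return p,r.apply([(u-cx)/f,(v-cy)/f,1])
def onz(n,u,v,z):
    p,d=ray(n,u,v); return p+d*(z-p[2])/d[2]
def tri(a,b):
    A=np.zeros((3,3));B=np.zeros(3)
    for p,d in(a,b):
        d=d/np.linalg.norm(d);M=np.eye(3)-np.outer(d,d);A+=M;B+=M@p
    return np.linalg.solve(A,B)
E
python3 - <<'E'
from h import *
np.set_printoptions(precision=4,suppress=True)
T=lambda u,v:(260+(u+.5)/4-.5,160+(v+.5)/4-.5)
S=lambda u,v:(210+(u+.5)/5-.5,210+(v+.5)/5-.5)
for n,t,s,z in(("handle",(93,178),(677,133),.115),("trig",(84,295),(672,61),.105),("post",(459,70),(310,413),.058),("hub",(506,335),(262,165),.06)):
    print(n,onz("top",*T(*t),z),onz("scene",*S(*s),z),tri(ray("top",*T(*t)),ray("scene",*S(*s))))
print("end slots top z.022",[onz("top",*T(*p),.022)[:2] for p in((392,87),(508,66),(519,118),(404,147),(455,100))])
E
```

```text
handle [0.5695 0.2143 0.115 ] [0.5712 0.2129 0.115 ] [0.57   0.2138 0.1133]
trig [0.5373 0.2158 0.105 ] [0.5382 0.2142 0.105 ] [0.5375 0.2151 0.1041]
post [0.6265 0.1045 0.058 ] [0.6261 0.1023 0.058 ] [0.6264 0.1034 0.0585]
hub [0.5406 0.0891 0.06  ] [0.5389 0.0867 0.06  ] [0.5402 0.0881 0.0619]
end slots top z.022 [array([0.6326, 0.1232]), array([0.6415, 0.0847]), array([0.6234, 0.0809]), array([0.6119, 0.1188]), array([0.6289, 0.1022])]
```

```bash
cat >> h.py <<'E'
def to(pos,yaw,p0=None,r0=None):
    "shares for reaching pos with tool-x heading yaw, pointing down"
    from bench import sensors
    s=sensors.sense(); r0=q(s["ee_rot"]); t=R.from_euler("z",yaw)*R.from_euler("x",np.pi)
    print("shift",np.round(r0.inv().apply(np.array(pos)-s["ee_pos"])/.4,4),"turn",np.round((r0.inv()*t).as_rotvec()/np.pi,4))
E
python3 - <<'E'
from h import *
to([.50,-.15,.23],.9)
to([.5547,.2143,.22],1.336)
E
```

```text
shift [ 0.98   -0.5752  0.0028] turn [-3.000e-04 -1.000e-04 -1.497e-01]
shift [ 1.4838 -1.3461  0.0285] turn [-3.000e-04 -1.000e-04 -2.885e-01]
```

Request:
{"api": "send_rows", "payload": {
  "motion": [
    [[0.15, -0.09, 0], [0, 0, -0.02], 1],
    [[0.29, -0.17, 0], [0, 0, -0.05], 1],
    [[0.43, -0.25, 0], [0, 0, -0.08], 1],
    [[0.56, -0.33, 0], [0, 0, -0.11], 1],
    [[0.69, -0.41, 0], [0, 0, -0.15], 1]
  ],
  "newtons": 20
}}

```text
t: 0.72
ee_pos: [0.4182, -0.2639, 0.2312]
ee_rot: [-0.0, 0.899, 0.437, -0.0]
ft_force: [1.4, -1.8, 0.2]
finger_gap: 1.002
grip_force: 0.0
```

Run:
```python
from h import *
from bench import sensors
s=sensors.sense();print(s["t"],s["ee_pos"],s["joints"].round(2))
to([.5547,.2143,.22],1.336)
```

```text
0.725 [ 0.41823461 -0.26389883  0.23122613] [ 0.57  0.59 -0.12  1.77  0.1   0.79 -0.27]
shift [ 1.1507 -0.4707  0.0282] turn [-0.     -0.     -0.1373]
```

Request:
{"api": "send_rows", "payload": {
  "motion": [
    [[0.14, -0.06, 0], [0, 0, -0.02], 1],
    [[0.28, -0.12, 0], [0, 0, -0.04], 1],
    [[0.42, -0.17, 0], [0, 0, -0.06], 1],
    [[0.56, -0.23, 0], [0, 0, -0.08], 1],
    [[0.7, -0.29, 0], [0, 0, -0.1], 1]
  ]
}}

```text
t: 1.35
ee_pos: [0.5005, 0.0277, 0.2312]
ee_rot: [-0.0, 0.82, 0.572, -0.0]
ft_force: [0.7, -0.4, -0.2]
finger_gap: 1.003
grip_force: 0.0
```

Run:
```python
from h import *
to([.5547,.2143,.2],1.336)
```

```text
shift [ 0.4845 -0.0344  0.078 ] turn [-0.      0.     -0.0378]
```

Request:
{"api": "send_rows", "payload": {
  "motion": [
    [[0.12, -0.009, 0.02], [0, 0, -0.01], 1],
    [[0.24, -0.017, 0.04], [0, 0, -0.02], 1],
    [[0.36, -0.026, 0.06], [0, 0, -0.03], 1],
    [[0.4845, -0.0344, 0.078], [0, 0, -0.0378], 1],
    [[0.4845, -0.0344, 0.078], [0, 0, -0.0378], 1]
  ]
}}

```text
t: 1.98
ee_pos: [0.5542, 0.2159, 0.1988]
ee_rot: [-0.001, 0.784, 0.62, -0.0]
ft_force: [-0.3, -0.6, -0.1]
finger_gap: 1.002
grip_force: 0.0
```

Run:
```python
from h import *
to([.5547,.2143,.064],1.336)
from bench import capture
import cv2
a=capture("scene")["frame"][:,:,::-1]; cv2.imwrite("pics/s2.png",cv2.resize(a[100:320,200:440],None,fx=2.5,fy=2.5))
```

```text
shift [-0.0037  0.0028  0.337 ] turn [-0.0006 -0.0002  0.0008]
```

View pics/s2.png

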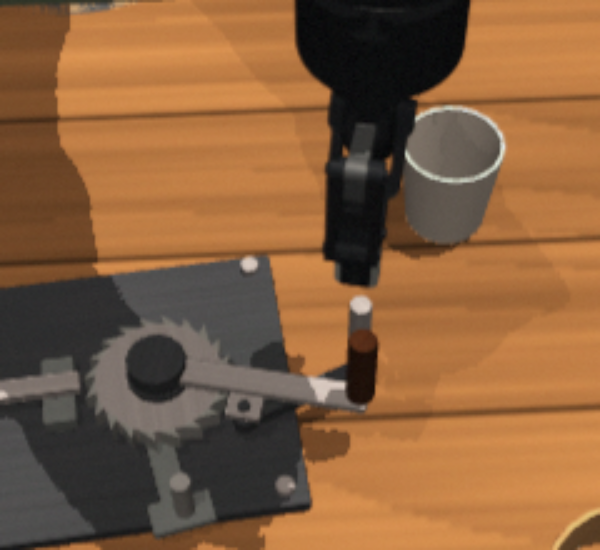

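The gripper at (355,230) hangs in line above the trigger (360,305) and handle (362,340), with the cup clear behind it. I'll descend fully open.

Request:
{"api": "send_rows", "payload": {
  "motion": [
    [[-0.004, 0.003, 0.06], [0, 0, 0], 1],
    [[-0.004, 0.003, 0.13], [0, 0, 0], 1],
    [[-0.004, 0.003, 0.2], [0, 0, 0], 1],
    [[-0.004, 0.003, 0.27], [0, 0, 0], 1],
    [[-0.004, 0.003, 0.337], [0, 0, 0], 1]
  ]
}}

```text
t: 2.65
ee_pos: [0.5557, 0.2092, 0.0646]
ee_rot: [0.0, 0.786, 0.618, -0.0]
ft_force: [-0.3, 0.1, 0.4]
finger_gap: 1.002
grip_force: 0.0
```

Request:
{"api": "send_rows", "payload": {
  "motion": [
    [[0, 0, 0], [0, 0, 0], 0.7],
    [[0, 0, 0], [0, 0, 0], 0.68],
    [[0, 0, 0], [0, 0, 0], 0.68],
    [[0, 0, 0], [0, 0, 0], 0.68],
    [[0, 0, 0], [0, 0, 0], 0.68]
  ]
}}

```text
t: 3.28
ee_pos: [0.5557, 0.2105, 0.0656]
ee_rot: [0.0, 0.786, 0.619, 0.0]
ft_force: [-0.2, 0.2, -0.4]
finger_gap: 0.684
grip_force: 0.0
```

Run:
```python
from h import *
to([.5547,.2143,.064],1.336)
from bench import capture
import cv2
a=capture("top")["frame"][:,:,::-1]; b=capture("scene")["frame"][:,:,::-1]
f=lambda i,x,y:cv2.resize(i[y:y+150,x:x+100],None,fx=4,fy=4)
cv2.imwrite("pics/g3.png",np.hstack([f(a,240,150),f(b,295,150)]))
```

```text
shift [ 0.0087 -0.0047  0.004 ] turn [ 0.0001 -0.0001 -0.0006]
```

View pics/g3.png

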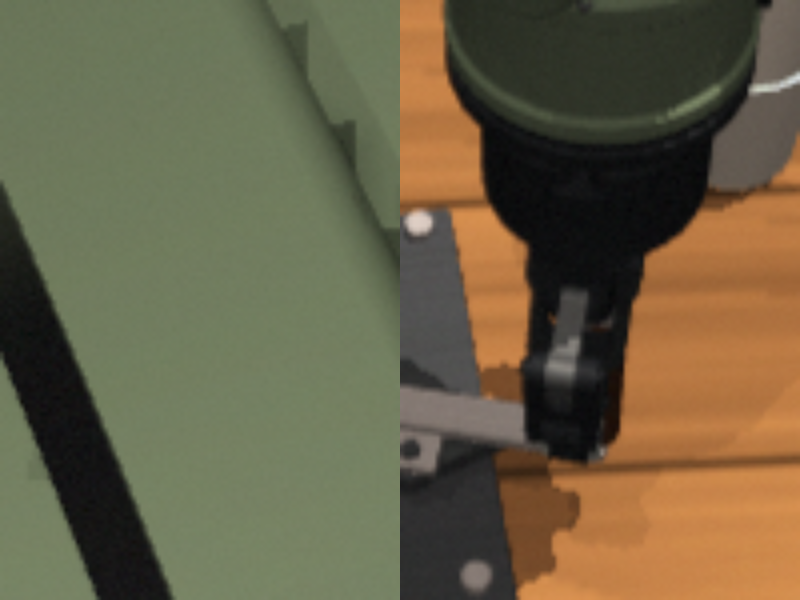

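Right-hand view: the near finger at (570,400) hides the handle and sits on the crank's slack side, straddling as intended (top view is blocked by the arm). Next: centre, narrow the jaw and wind a little until the load is felt.

Request:
{"api": "send_rows", "payload": {
  "motion": [
    [[0.009, -0.005, 0.002], [0, 0, 0], 0.62],
    [[0.009, -0.01, 0.002], [0, 0, 0], 0.62],
    [[0.009, -0.014, 0.002], [0, 0, -0.005], 0.62],
    [[0.009, -0.018, 0.002], [0, 0, -0.01], 0.62],
    [[0.009, -0.018, 0.002], [0, 0, -0.01], 0.62]
  ]
}}

```text
t: 4.0
ee_pos: [0.5498, 0.2153, 0.0645]
ee_rot: [0.0, 0.776, 0.631, 0.0]
ft_force: [4.9, -2.8, -2.8]
finger_gap: 0.621
grip_force: 2.3
```

Run:
```python
from h import *
from bench import sensors
s=sensors.sense(); r=q(s["ee_rot"]); print("tool force",r.inv().apply(s["ft_force"]).round(1),"pair",r.as_matrix()[:2,0].round(4),s["ee_pos"])
to([.5547,.2143,.064],1.336)
```

```text
tool force [-1.7  5.3  2.8] pair [0.2039 0.979 ] [0.54976395 0.21530015 0.06452994]
shift [0.0001 0.0126 0.0013] turn [0.0002 0.     0.0094]
```

Request:
{"api": "send_rows", "payload": {
  "motion": [
    [[0, -0.005, 0], [0, 0, -0.005], 0.62],
    [[0, -0.01, 0], [0, 0, -0.01], 0.62],
    [[0, -0.015, 0], [0, 0, -0.015], 0.62],
    [[0, -0.02, 0], [0, 0, -0.02], 0.62],
    [[0, -0.02, 0], [0, 0, -0.02], 0.62]
  ]
}}

```text
t: 4.62
ee_pos: [0.5425, 0.216, 0.0646]
ee_rot: [0.001, 0.756, 0.654, 0.0]
ft_force: [7.2, -7.1, -4.0]
finger_gap: 0.618
grip_force: 4.7
```

Run:
```python
from h import *
from bench import sensors
s=sensors.sense(); r=q(s["ee_rot"]); print("tool force",r.inv().apply(s["ft_force"]).round(1))
to([.5547,.2143,.064],1.336)
```

```text
tool force [-6.   8.2  4. ]
shift [0.0001 0.0308 0.0015] turn [0.0005 0.0003 0.029 ]
```

Request:
{"api": "send_rows", "payload": {
  "motion": [
    [[0, 0, 0], [0, 0, 0], 0.57],
    [[0, 0.004, 0], [0, 0, 0], 0.52],
    [[0, 0.009, 0], [0, 0, 0], 0.46],
    [[0, 0.013, 0], [0, 0, 0], 0.4],
    [[0, 0.018, 0], [0, 0, 0], 0.36]
  ]
}}

```text
t: 5.25
ee_pos: [0.5506, 0.2163, 0.0657]
ee_rot: [0.001, 0.756, 0.655, 0.002]
ft_force: [6.9, -1.9, 13.1]
finger_gap: 0.376
grip_force: 21.5
```

Run:
```python
from h import *
from bench import sensors
s=sensors.sense(); r=q(s["ee_rot"]); print("tool force",r.inv().apply(s["ft_force"]).round(1),s["finger_gap"],s["grip_force"])
to([.5547,.2143,.064],1.336)
```

```text
tool force [ -0.9   7.1 -13.1] 0.3763512666976866 21.489670872688293
shift [-0.0036  0.0109  0.0043] turn [ 0.0012 -0.0006  0.029 ]
```

```bash
cat >> h.py <<'E'
D=np.array([.5400,.0876,0])
def arc(total,p=None):
    from bench import sensors
    s=sensors.sense(); r=q(s["ee_rot"]); d=D-s["ee_pos"]; d[2]=0; c=r.inv().apply(d); c[2]=0
    print("t",s["t"],"tool F",r.inv().apply(s["ft_force"]).round(1),"tq",np.cross(-d,s["ft_force"])[2].round(3),"gap",round(s["finger_gap"],3),"grip",round(s["grip_force"],1),"z",s["ee_pos"][2].round(4))
    ax=r.as_matrix()[:,0]; print("yaw",np.arctan2(ax[1],ax[0]).round(4),"az",np.arctan2(-d[1],-d[0]).round(4),"c",c.round(4),"rad",np.linalg.norm(d).round(4))
    for k in range(1,6):
        a=total*k/5; sh=c-R.from_rotvec([0,0,a]).apply(c); print(np.round(sh/.4,4),round(a/np.pi,4))
E
python3 -c "
from h import *
arc(.15)"
```

```text
t 5.25 tool F [ -0.9   7.1 -13.1] tq -0.907 gap 0.376 grip 21.5 z 0.0657
yaw 1.4272 az 1.4888 c [-0.1289  0.008   0.    ] rad 0.1292
[0.0005 0.0097 0.    ] 0.0095
[0.0006 0.0194 0.    ] 0.0191
[0.0005 0.0291 0.    ] 0.0286
[0.0001 0.0387 0.    ] 0.0382
[-0.0006  0.0484  0.    ] 0.0477
```

Request:
{"api": "send_rows", "payload": {
  "motion": [
    [[0.0003, 0.006, -0.003], [0, 0, 0.006], 0.35],
    [[0.0006, 0.0145, -0.005], [0, 0, 0.0143], 0.35],
    [[0.0006, 0.0242, -0.005], [0, 0, 0.0239], 0.35],
    [[0.0004, 0.0339, -0.005], [0, 0, 0.0334], 0.35],
    [[-0.0002, 0.0436, -0.005], [0, 0, 0.043], 0.35]
  ]
}}

```text
t: 5.88
ee_pos: [0.5666, 0.2138, 0.0661]
ee_rot: [-0.0, 0.799, 0.602, 0.0]
ft_force: [7.5, 1.3, -13.3]
finger_gap: 0.368
grip_force: 22.1
```

```bash
python3 -c "
from h import *
arc(.15)"
```

```text
t 5.875 tool F [ 3.3  6.8 13.3] tq -0.906 gap 0.368 grip 22.1 z 0.0661
yaw 1.2919 az 1.3629 c [-0.1287  0.0092  0.    ] rad 0.129
[0.0005 0.0097 0.    ] 0.0095
[0.0008 0.0193 0.    ] 0.0191
[0.0008 0.029  0.    ] 0.0286
[0.0004 0.0387 0.    ] 0.0382
[-0.0002  0.0483  0.    ] 0.0477
```

Request:
{"api": "send_rows", "payload": {
  "motion": [
    [[0.0005, 0.0097, 0.002], [0, 0, 0.0095], 0.35],
    [[0.0008, 0.0193, 0.0025], [0, 0, 0.0191], 0.35],
    [[0.0008, 0.029, 0.0025], [0, 0, 0.0286], 0.35],
    [[0.0004, 0.0387, 0.0025], [0, 0, 0.0382], 0.35],
    [[-0.0002, 0.0483, 0.0025], [0, 0, 0.0477], 0.35]
  ]
}}

```text
t: 6.5
ee_pos: [0.5856, 0.2082, 0.0659]
ee_rot: [0.0, 0.841, 0.54, 0.001]
ft_force: [5.3, -2.9, -0.3]
finger_gap: 0.368
grip_force: 22.8
```

```bash
python3 -c "
from h import *
arc(.15)"
```

```text
t 6.5 tool F [-0.5  6.1  0.3] tq -0.774 gap 0.368 grip 22.8 z 0.0659
yaw 1.1417 az 1.2092 c [-0.1286  0.0087  0.    ] rad 0.1289
[0.0005 0.0097 0.    ] 0.0095
[0.0007 0.0193 0.    ] 0.0191
[0.0007 0.029  0.    ] 0.0286
[0.0003 0.0386 0.    ] 0.0382
[-0.0004  0.0483  0.    ] 0.0477
```

Request:
{"api": "send_rows", "payload": {
  "motion": [
    [[0.0005, 0.0097, 0], [0, 0, 0.0095], 0.35],
    [[0.0007, 0.0193, 0], [0, 0, 0.0191], 0.35],
    [[0.0007, 0.029, 0], [0, 0, 0.0286], 0.35],
    [[0.0003, 0.0386, 0], [0, 0, 0.0382], 0.35],
    [[-0.0004, 0.0483, 0], [0, 0, 0.0477], 0.35]
  ]
}}

```text
t: 7.12
ee_pos: [0.603, 0.1999, 0.0659]
ee_rot: [0.0, 0.88, 0.476, 0.001]
ft_force: [4.2, -1.4, 1.6]
finger_gap: 0.366
grip_force: 22.4
```

Request:
{"api": "send_rows", "payload": {
  "motion": [
    [[0.0005, 0.0097, 0], [0, 0, 0.0095], 0.35],
    [[0.0007, 0.0193, 0], [0, 0, 0.0191], 0.35],
    [[0.0007, 0.029, 0], [0, 0, 0.0286], 0.35],
    [[0.0003, 0.0386, 0], [0, 0, 0.0382], 0.35],
    [[-0.0004, 0.0483, 0], [0, 0, 0.0477], 0.35]
  ]
}}

```text
t: 7.75
ee_pos: [0.6189, 0.1892, 0.0659]
ee_rot: [0.0, 0.913, 0.409, 0.001]
ft_force: [4.9, -2.2, 1.9]
finger_gap: 0.368
grip_force: 22.1
```

```bash
python3 -c "
from h import *
arc(.15)"
```

```text
t 7.75 tool F [ 1.7  5.1 -1.9] tq -0.671 gap 0.368 grip 22.1 z 0.0659
yaw 0.8421 az 0.91 c [-0.1283  0.0087  0.    ] rad 0.1286
[0.0005 0.0096 0.    ] 0.0095
[0.0007 0.0193 0.    ] 0.0191
[0.0007 0.0289 0.    ] 0.0286
[0.0003 0.0386 0.    ] 0.0382
[-0.0003  0.0482  0.    ] 0.0477
```

Request:
{"api": "send_rows", "payload": {
  "motion": [
    [[0.0005, 0.0097, 0], [0, 0, 0.0095], 0.35],
    [[0.0007, 0.0193, 0], [0, 0, 0.0191], 0.35],
    [[0.0007, 0.029, 0], [0, 0, 0.0286], 0.35],
    [[0.0003, 0.0386, 0], [0, 0, 0.0382], 0.35],
    [[-0.0004, 0.0483, 0], [0, 0, 0.0477], 0.35]
  ]
}}

```text
t: 8.38
ee_pos: [0.633, 0.1763, 0.0659]
ee_rot: [0.0, 0.941, 0.339, 0.0]
ft_force: [3.6, -2.2, 5.9]
finger_gap: 0.37
grip_force: 21.6
```

Request:
{"api": "send_rows", "payload": {
  "motion": [
    [[0.0005, 0.0097, 0], [0, 0, 0.0095], 0.35],
    [[0.0007, 0.0193, 0], [0, 0, 0.0191], 0.35],
    [[0.0007, 0.029, 0], [0, 0, 0.0286], 0.35],
    [[0.0003, 0.0386, 0], [0, 0, 0.0382], 0.35],
    [[-0.0002, 0.045, 0], [0, 0, 0.0445], 0.35]
  ]
}}

```text
t: 9.0
ee_pos: [0.6445, 0.1624, 0.0659]
ee_rot: [0.0, 0.962, 0.273, 0.0]
ft_force: [3.9, -1.7, 5.8]
finger_gap: 0.364
grip_force: 21.4
```

```bash
python3 -c "
from h import *
arc(.075)"
```

```text
t 9.0 tool F [ 2.4  3.5 -5.8] tq -0.469 gap 0.364 grip 21.4 z 0.0659
yaw 0.5522 az 0.6215 c [-0.1282  0.0089  0.    ] rad 0.1285
[0.0003 0.0048 0.    ] 0.0048
[0.0005 0.0096 0.    ] 0.0095
[0.0007 0.0144 0.    ] 0.0143
[0.0008 0.0193 0.    ] 0.0191
[0.0008 0.0241 0.    ] 0.0239
```

Request:
{"api": "send_rows", "payload": {
  "motion": [
    [[0.0003, 0.0048, 0], [0, 0, 0.0048], 0.35],
    [[0.0005, 0.0096, 0], [0, 0, 0.0095], 0.35],
    [[0.0007, 0.0144, 0], [0, 0, 0.0143], 0.35],
    [[0.0008, 0.0193, 0], [0, 0, 0.0191], 0.35],
    [[0.0008, 0.0241, 0], [0, 0, 0.0239], 0.35]
  ]
}}

```text
t: 9.62
ee_pos: [0.6497, 0.1545, 0.0658]
ee_rot: [0.0, 0.972, 0.237, 0.0]
ft_force: [3.2, -1.8, 6.6]
finger_gap: 0.373
grip_force: 21.1
```

```bash
python3 -c "
from h import *
arc(.04)"
```

```text
t 9.625 tool F [ 2.   3.  -6.6] tq -0.405 gap 0.373 grip 21.1 z 0.0658
yaw 0.4777 az 0.5474 c [-0.1281  0.0089  0.    ] rad 0.1285
[0.0002 0.0026 0.    ] 0.0025
[0.0003 0.0051 0.    ] 0.0051
[0.0004 0.0077 0.    ] 0.0076
[0.0006 0.0103 0.    ] 0.0102
[0.0006 0.0128 0.    ] 0.0127
```

Request:
{"api": "send_rows", "payload": {
  "motion": [
    [[0.0002, 0.0026, 0], [0, 0, 0.0025], 0.35],
    [[0.0003, 0.0051, 0], [0, 0, 0.0051], 0.35],
    [[0.0004, 0.0077, 0], [0, 0, 0.0076], 0.35],
    [[0.0006, 0.0103, 0], [0, 0, 0.0102], 0.35],
    [[0.0006, 0.0128, 0], [0, 0, 0.0127], 0.35]
  ]
}}

```text
t: 10.25
ee_pos: [0.6522, 0.15, 0.0659]
ee_rot: [-0.0, 0.976, 0.217, 0.0]
ft_force: [4.4, -2.6, 6.8]
finger_gap: 0.367
grip_force: 21.0
```

Request:
{"api": "send_rows", "payload": {
  "motion": [
    [[0.0001, 0.002, 0], [0, 0, 0.002], 0.35],
    [[0.0002, 0.004, 0], [0, 0, 0.004], 0.35],
    [[0.0003, 0.006, 0], [0, 0, 0.006], 0.35],
    [[0.0004, 0.008, 0], [0, 0, 0.008], 0.35],
    [[0.0005, 0.01, 0], [0, 0, 0.01], 0.35]
  ]
}}

```text
t: 10.88
ee_pos: [0.6541, 0.1465, 0.0659]
ee_rot: [-0.0, 0.979, 0.202, 0.0]
ft_force: [1.9, -2.9, 6.7]
finger_gap: 0.371
grip_force: 20.9
```

```bash
python3 -c "
from h import *
arc(.02)"
```

```text
t 10.875 tool F [ 0.6  3.5 -6.7] tq -0.448 gap 0.371 grip 20.9 z 0.0659
yaw 0.4066 az 0.4766 c [-0.1281  0.009   0.    ] rad 0.1284
[0.0001 0.0013 0.    ] 0.0013
[0.0002 0.0026 0.    ] 0.0025
[0.0002 0.0038 0.    ] 0.0038
[0.0003 0.0051 0.    ] 0.0051
[0.0004 0.0064 0.    ] 0.0064
```

Request:
{"api": "send_rows", "payload": {
  "motion": [
    [[0.0001, 0.0013, 0], [0, 0, 0.0013], 0.35],
    [[0.0002, 0.0026, 0], [0, 0, 0.0025], 0.35],
    [[0.0002, 0.0038, 0], [0, 0, 0.0038], 0.35],
    [[0.0003, 0.0051, 0], [0, 0, 0.0051], 0.35],
    [[0.0004, 0.0064, 0], [0, 0, 0.0064], 0.35]
  ]
}}

```text
t: 11.5
ee_pos: [0.6553, 0.1442, 0.0659]
ee_rot: [-0.0, 0.981, 0.192, 0.0]
ft_force: [2.1, -3.0, 5.9]
finger_gap: 0.367
grip_force: 20.8
```

```bash
python3 -c "
from h import *
arc(.01)"|head -2
```

```text
t 11.5 tool F [ 0.8  3.5 -5.9] tq -0.461 gap 0.367 grip 20.8 z 0.0659
yaw 0.3866 az 0.4566 c [-0.1281  0.009   0.    ] rad 0.1284
```

Request:
{"api": "send_rows", "payload": {
  "motion": [
    [[0, 0.0008, 0], [0, 0, 0.0008], 0.35],
    [[0.0001, 0.0016, 0], [0, 0, 0.0016], 0.35],
    [[0.0001, 0.0024, 0], [0, 0, 0.0024], 0.35],
    [[0.0002, 0.0032, 0], [0, 0, 0.0032], 0.35],
    [[0.0002, 0.004, 0], [0, 0, 0.004], 0.35]
  ]
}}

```text
t: 12.12
ee_pos: [0.656, 0.1428, 0.0659]
ee_rot: [-0.0, 0.983, 0.186, 0.0]
ft_force: [3.8, -2.4, 5.9]
finger_gap: 0.368
grip_force: 20.8
```

```bash
python3 -c "
from h import *
arc(.01)"|head -2
```

```text
t 12.125 tool F [ 2.7  3.6 -5.9] tq -0.49 gap 0.368 grip 20.8 z 0.0659
yaw 0.3741 az 0.4441 c [-0.1281  0.009   0.    ] rad 0.1284
```

Request:
{"api": "send_rows", "payload": {
  "motion": [
    [[0, 0.0006, 0], [0, 0, 0.0006], 0.35],
    [[0.0001, 0.0012, 0], [0, 0, 0.0012], 0.35],
    [[0.0001, 0.0018, 0], [0, 0, 0.0018], 0.35],
    [[0.0002, 0.0024, 0], [0, 0, 0.0024], 0.35],
    [[0.0002, 0.003, 0], [0, 0, 0.003], 0.35]
  ]
}}

```text
t: 12.75
ee_pos: [0.6565, 0.1417, 0.0659]
ee_rot: [-0.0, 0.983, 0.181, 0.0]
ft_force: [3.5, -2.6, 5.9]
finger_gap: 0.369
grip_force: 20.8
```

```bash
python3 -c "
from h import *
arc(.01)"|head -2
```

```text
t 12.75 tool F [ 2.4  3.7 -5.9] tq -0.492 gap 0.369 grip 20.8 z 0.0659
yaw 0.3648 az 0.4349 c [-0.1281  0.009   0.    ] rad 0.1284
```

Request:
{"api": "send_rows", "payload": {
  "motion": [
    [[0, 0.0006, 0], [0, 0, 0.0006], 0.35],
    [[0.0001, 0.0012, 0], [0, 0, 0.0012], 0.35],
    [[0.0001, 0.0018, 0], [0, 0, 0.0018], 0.35],
    [[0.0002, 0.0024, 0], [0, 0, 0.0024], 0.35],
    [[0.0002, 0.003, 0], [0, 0, 0.003], 0.35]
  ]
}}

```text
t: 13.38
ee_pos: [0.657, 0.1406, 0.0658]
ee_rot: [-0.0, 0.984, 0.177, 0.0]
ft_force: [3.1, -2.6, 5.9]
finger_gap: 0.37
grip_force: 20.8
```

```bash
python3 -c "
from h import *
arc(.01)"|head -2
```

```text
t 13.375 tool F [ 2.1  3.5 -5.9] tq -0.465 gap 0.37 grip 20.8 z 0.0658
yaw 0.3553 az 0.4256 c [-0.1281  0.009   0.    ] rad 0.1284
```

Request:
{"api": "send_rows", "payload": {
  "motion": [
    [[0, 0.0006, 0], [0, 0, 0.0006], 0.35],
    [[0.0001, 0.0012, 0], [0, 0, 0.0012], 0.35],
    [[0.0001, 0.0018, 0], [0, 0, 0.0018], 0.35],
    [[0.0002, 0.0024, 0], [0, 0, 0.0024], 0.35],
    [[0.0002, 0.003, 0], [0, 0, 0.003], 0.35]
  ]
}}

```text
t: 14.0
ee_pos: [0.6574, 0.1395, 0.0659]
ee_rot: [-0.0, 0.985, 0.172, 0.0]
ft_force: [3.8, -2.9, 6.2]
finger_gap: 0.372
grip_force: 20.7
```

```bash
python3 -c "
from h import *
arc(.01)"|head -2
```

```text
t 14.0 tool F [ 2.6  4.  -6.2] tq -0.533 gap 0.372 grip 20.7 z 0.0659
yaw 0.3459 az 0.4164 c [-0.1281  0.009   0.    ] rad 0.1284
```

Request:
{"api": "send_rows", "payload": {
  "motion": [
    [[0, 0.0006, 0], [0, 0, 0.0006], 0.35],
    [[0.0001, 0.0012, 0], [0, 0, 0.0012], 0.35],
    [[0.0001, 0.0018, 0], [0, 0, 0.0018], 0.35],
    [[0.0002, 0.0024, 0], [0, 0, 0.0024], 0.35],
    [[0.0002, 0.003, 0], [0, 0, 0.003], 0.35]
  ]
}}

```text
t: 14.62
ee_pos: [0.6579, 0.1386, 0.0659]
ee_rot: [-0.0, 0.986, 0.167, 0.0]
ft_force: [3.9, -2.0, 7.2]
finger_gap: 0.369
grip_force: 20.1
```

```bash
python3 -c "
from h import *
arc(.01)"|head -2
```

```text
t 14.625 tool F [ 3.   3.2 -7.2] tq -0.435 gap 0.369 grip 20.1 z 0.0659
yaw 0.3366 az 0.408 c [-0.1281  0.0092  0.    ] rad 0.1284
```

Request:
{"api": "send_rows", "payload": {
  "motion": [
    [[0, 0.0004, 0], [0, 0, 0.0004], 0.35],
    [[0, 0.0008, 0], [0, 0, 0.0008], 0.35],
    [[0.0001, 0.0012, 0], [0, 0, 0.0012], 0.35],
    [[0.0001, 0.0016, 0], [0, 0, 0.0016], 0.35],
    [[0.0001, 0.002, 0], [0, 0, 0.002], 0.35]
  ]
}}

```text
t: 15.25
ee_pos: [0.658, 0.1383, 0.0658]
ee_rot: [-0.0, 0.986, 0.165, 0.0]
ft_force: [2.2, -0.3, 6.7]
finger_gap: 0.37
grip_force: 19.2
```

```bash
python3 -c "
from h import *
arc(.01)"|head -2
```

```text
t 15.25 tool F [ 2.   1.  -6.7] tq -0.151 gap 0.37 grip 19.2 z 0.0658
yaw 0.3306 az 0.4054 c [-0.1281  0.0096  0.    ] rad 0.1284
```

Request:
{"api": "send_rows", "payload": {
  "motion": [
    [[0, 0.0004, 0], [0, 0, 0.0003], 0.35],
    [[0, 0.0008, 0], [0, 0, 0.0006], 0.35],
    [[0, 0.0011, 0], [0, 0, 0.001], 0.35],
    [[0, 0.0011, 0], [0, 0, 0.001], 0.35],
    [[0, 0.0011, 0], [0, 0, 0.001], 0.35]
  ]
}}

```text
t: 15.88
ee_pos: [0.6581, 0.1382, 0.0659]
ee_rot: [-0.001, 0.987, 0.163, 0.0]
ft_force: [2.2, 1.0, 7.3]
finger_gap: 0.367
grip_force: 19.3
```

```bash
python3 -c "
from h import *
arc(.01)"|head -2
```

```text
t 15.875 tool F [ 2.4 -0.2 -7.3] tq 0.001 gap 0.367 grip 19.3 z 0.0659
yaw 0.3278 az 0.4046 c [-0.1281  0.0099  0.    ] rad 0.1285
```

The crank's torque on the tool has dropped to zero, so the crank rests on the stop by its spring alone. Now I release the trigger.

Request:
{"api": "send_rows", "payload": {
  "motion": [
    [[0, 0, 0], [0, 0, 0], 0.42],
    [[0, 0, 0], [0, 0, 0], 0.52],
    [[0, -0.004, 0], [0, 0, 0], 0.65],
    [[0, -0.01, 0], [0, 0, 0], 0.85],
    [[0, -0.018, 0], [0, 0, 0], 1]
  ]
}}

```text
t: 16.5
ee_pos: [0.6557, 0.1442, 0.0655]
ee_rot: [0.0, 0.987, 0.163, 0.0]
ft_force: [0.5, -0.5, 0.5]
finger_gap: 0.999
grip_force: 0.0
```

Request:
{"api": "send_rows", "payload": {
  "motion": [
    [[0, 0, 0], [0, 0, 0], 1],
    [[0, 0, -0.03], [0, 0, 0], 1],
    [[0, 0, -0.09], [0, 0, 0], 1],
    [[0, 0, -0.16], [0, 0, 0], 1],
    [[0, 0, -0.24], [0, 0, 0], 1]
  ]
}}

```text
t: 17.12
ee_pos: [0.6557, 0.144, 0.1632]
ee_rot: [-0.0, 0.987, 0.163, 0.0]
ft_force: [0.9, -0.7, -0.3]
finger_gap: 0.998
grip_force: 0.0
```

Request:
{"api": "send_rows", "payload": {
  "motion": [
    [[0, -0.05, -0.1], [0, 0, 0], 1],
    [[-0.12, 0, -0.13], [0, 0, 0], 1],
    [[-0.25, 0.1, -0.13], [0, 0, 0], 1],
    [[-0.35, 0.22, -0.13], [0, 0, 0], 1],
    [[-0.4, 0.35, -0.13], [0, 0, 0], 1]
  ]
}}

```text
t: 17.75
ee_pos: [0.5483, -0.0414, 0.2149]
ee_rot: [0.0, 0.987, 0.163, 0.001]
ft_force: [1.8, 0.3, -0.6]
finger_gap: 0.999
grip_force: 0.0
```

Run:
```python
from bench import capture
import cv2,numpy as np
a=capture("top")["frame"][:,:,::-1]; b=capture("scene")["frame"][:,:,::-1]
cv2.imwrite("pics/e.png",np.hstack([cv2.resize(a,(400,300)),cv2.resize(b[130:400,60:420],(400,300))]))
```

```text
(no output)
```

View pics/e.png

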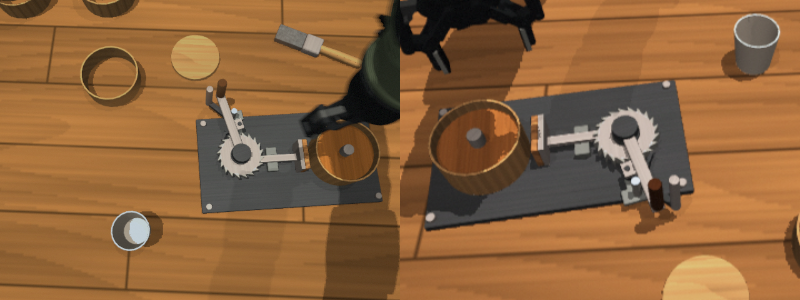

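The crank (top view: handle at (221,88)) leans on the stop post, the trigger has sprung out at (210,95), the cup still stands at (130,230), and the arm is clear of everything.

```bash
python3 -c "
from bench import ctrl
print(ctrl.close_job())"
```

```text
the job is handed in; nothing more can be done
None
```

The press is let off and the job handed in at about 18 s: I wound the crank about 12 mm tighter, squeezed the trigger, eased the crank back until the stop took the spring's full pull, then released the trigger; in the last pictures the crank leans on the stop and the cup stands where it was.

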